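Weigh the basket of lemons on the hand scale

ROBOT

A 6-joint arm with a two-finger parallel gripper is mounted at the origin on a cart in front of the work surface, level with it; the furniture and walls round the work are solid. World frame = base frame: x ahead of the robot, y to its left, z up, the work surface at z = 0. Lengths are in m, angles in rad, forces in N, time in s.
With the tool pointing down it reaches from about 0.3 to 0.825 m from the base axis. Payload 5.4 kg.
Tool frame: the origin (TCP) lies at the very end of the fingers, on their centre line; the grasp point (between the pads) lies 19 mm behind it; z points along the fingers, y is the line along which they close (so a half turn about z gives the same grasp; the last joint's range is limited). The gripper opens to 92 mm and grips with 3 to 60 N. Pads are 20 mm wide; open, the fingers measure 128 mm over their backs; the gripper's body (75 mm by 189 mm) begins 69 mm behind the grasp point.
Start: joints at [1.059, 0.158, 1.597, -0, 1.386, -0.21], TCP at [0.171, 0.549, 0.176] pointing down, gripper open.
Joint ranges: [-2.91, 2.91], [-0.94, 2.29], [0.18, 2.7], [-1.29, 4.43], [0.17, 2.64], [-3, 3]. Speed limits (rad/s): [2.57, 2.57, 3.14, 3.14, 3.14, 3.14].

INTERFACE

Orientations are given as a rotation vector (axis times angle).
In Python, from workcell import bot gives the robot as it stands. Calls block until the motion is done:
- bot.goto(position, orientation): joint-space move of the TCP to a pose.
- bot.line_to(position, rot=None, max_speed=0.15): straight line of the TCP; rot=None keeps the orientation; max_speed is the mean speed in m/s.
- bot.set_joints(angles): joint-space move.
- bot.set_gripper(opening, newtons=None): opening from 0.0 (shut) to 1.0 (fully open); newtons is the grip in N (None keeps the last); returns when the fingers have stopped.
- bot.hold(seconds).
- bot.inverse_kinematics(position, orientation): joint angles nearest the present ones, or None.
- bot.read_camera(name): name is "scene" or "top" or "wrist"; returns a dict with "pixels" (384x512x3 uint8, blue, green, red), "fx", "fy", "cx", "cy" (pixels), "k1" (the pictures are not rectified: a ray, as slopes to the right and down, at radius r is drawn at 1 + k1 r^2 times it, then the intrinsics apply), "R" (3x3) and "t" (3): a world point X has camera coordinates R X + t. Camera axes: x right, y down, z forward; pixel columns grow to the right and rows downward; lengths in m; the calibration is good to about 2 mm. A picture is of the moment at which its call begins. There is no depth.
A pose or a line that the arm cannot do raises bot.MotionError and nothing moves.
- bot.job_done(): hands the job in; it is judged then, once.
Readings, each from a call of its own:
- bot.current_clock(): time.
- bot.current_joints(): joint angles.
- bot.current_joint_vel(): joint speeds.
- bot.current_effort(): joint torques, N m.
- bot.current_ee_pos(): TCP position.
- bot.current_tool_rot(): TCP orientation.
- bot.current_contact_force(): force on the tool from outside, world axes, zero at the start.
- bot.current_ft_torque(): the same for the moment, N m.
- bot.current_opening(): opening from 0.0 (shut) to 1.0 (fully open).
- bot.current_grip_force(): force on a finger pad.
Only numpy, scipy, OpenCV 4.12 (cv2) and the standard library are available. Lean on these libraries where they do the work, as an engineer would, in place of code of your own. Each camera call takes 0.05 s, during which the arm holds its last target. There are 200 camera calls.

TASK

Take the hand scale off its stand, hook it under the wire basket's handle and lift until the basket of lemons hangs clear of the worktop, and hold it still there for about two seconds to take the weight. Then set the basket down gently in the middle of the chopping board, unhook it, and hang the empty scale back on the stand's two prongs as it was. Lift the basket by the scale's hook alone, never touch the basket or the lemons with the gripper, and leave the salt shaker, mug and jam jar alone.

Things in the scene. Friction and masses are not known exactly. Their poses are not given: they have to be found in the camera images.
- scale_grip (a point): Centre of the hand scale's black handle, a block 24 (x) x 52 (y) x 34 (z) mm: pinch its 24 mm from above. Below it a grey case 34 x 56 x 45 mm, underside 60 mm below this point; from it hangs a J hook on a sprung rod, its lowest point 131 mm below this point when empty. z up; x: the way the hook's mouth opens (at the start: the stand's x, away from the robot). 0.17 kg in all.
- hook_throat (a point): Where the centre of the basket's 8 mm wire sits in the hook: on the scale's axis, 120 mm below scale_grip when empty. Hook wire 7 mm, its centre 7.5 mm below here. Spine 15 mm out at -x; mouth at +x: the tip is 18 mm out (wire centre) and ends 16 mm above here. The basket's wire goes in or out over the tip with its centre over 20 mm above here; above 40 mm it meets the rod.
- scale_hook (a joint): How far the scale's spring is pulled out (m), hook moving down out of the case: 0 unloaded, up to 0.035. A load of about 1 N starts it then 220 N/m; with the basket hanging it reads about 0.010 to 0.024. An unloaded hook returns to 0.
- stand: Fixed stand of the scale. Origin on the worktop under the parked scale's axis, z up. Base 125 x 100 x 10 mm, post at x = +55 mm; two level prongs along x at y = +18 and -18 mm, each 10 mm wide, tops at z = 95 mm, lips 6 mm higher at x = -37 mm. The parked case rests on them, scale_grip at z = 155 mm, x = y = 0, hook hanging between; it goes straight up to leave, straight down to return.
- basket: Steel wire basket with two lemons, 104 (x) x 136 (y) x 55 (z) mm, origin at the centre of its underside, z up; 0.34 to 0.65 kg in all. Its fixed handle of 8 mm round wire arches over it in its y-z plane, highest (126 mm) at y = +30 and -30 mm, with a shallow dip between where a hook settles. The lemons reach 62 mm above the underside.
- basket_handle (a point): Centre of the wire in the middle dip of the basket's handle, 120 mm above the basket's underside; the wire runs along y here, so the hook comes in along the basket's x (from either side).
- board: Beech chopping board, 190 (x) x 290 (y) x 22 (z) mm, loose, flat on the worktop; origin at the centre of its underside, its top 22 mm higher.
- lemon_a: One of the two lemons in the basket, 83 x 58 x 58 mm; origin at its underside at the start.
- lemon_b: The other lemon, the same.
- salt_shaker: Bystander: glass salt shaker with steel cap, 44 mm across, 90 mm tall, origin at its underside.
- mug: Bystander: striped mug, 84 x 115 x 95 mm, origin at its underside.
- jam_jar: Bystander: jam jar, 62 mm across, 86 mm tall, origin at its underside.
Things that resemble listed ones, but are neither listed nor needed, are in the scene too. Leave any green look-alike of the lemon_b alone.

How it is judged:
By the outcome, as a careful person would: the job done as asked, in the order asked, and still so for the second after the job is handed in, with the robot touching nothing.
It also fails if it takes over 72 s, if anything falls off the work surface, if the arm or the gripper's body presses on something with over 40 N, if the wrist force passes 120 N, or if a joint passes its speed limit or range.

## Working session

There is one attempt and no reset: what is moved stays moved. The work goes in short steps, each a Python script; the robot and the scene stay as the last script left them, time stands still between calls to the robot, and variables do not carry over. Pictures are saved under pics/ and viewed, at most 10 in all, crops included, and the job is handed in when it is done.

```bash
ls; mkdir -p pics; cat > h.py <<'E'
import numpy as np, cv2
from workcell import bot
def cam(n):
    c=bot.read_camera(n); c['R']=np.array(c['R']);c['t']=np.array(c['t']); return c
def ray(c,u,v):
    K=np.array([[c['fx'],0,c['cx']],[0,c['fy'],c['cy']],[0,0,1.]])
    p=cv2.undistortPoints(np.array([[[u,v]]],float),K,np.array([c['k1'],0,0,0.]))[0,0]
    d=c['R'].T@np.array([p[0],p[1],1.]); return -c['R'].T@c['t'],d/np.linalg.norm(d)
def onz(c,u,v,z):
    o,d=ray(c,u,v); return o+d*(z-o[2])/d[2]
def tri(a,b):
    (o1,d1),(o2,d2)=a,b
    s=np.linalg.lstsq(np.c_[d1,-d2],o2-o1,rcond=None)[0]
    p,q=o1+s[0]*d1,o2+s[1]*d2; return (p+q)/2,np.linalg.norm(p-q)
def proj(c,X):
    K=np.array([[c['fx'],0,c['cx']],[0,c['fy'],c['cy']],[0,0,1.]])
    return cv2.projectPoints(np.array([X],float),cv2.Rodrigues(c['R'])[0],c['t'],K,np.array([c['k1'],0,0,0.]))[0][0,0]
E
python3 - <<'E'
from h import *
import pickle
cs={n:cam(n) for n in('scene','top')}
pickle.dump(cs,open('c0.pkl','wb'))
for n,c in cs.items():
    cv2.imwrite(f'pics/{n}0.png',cv2.resize(c['pixels'],(800,600),interpolation=cv2.INTER_CUBIC)); print(n,-c['R'].T@c['t'],c['R'][2])
print(bot.current_tool_rot(),bot.current_clock())
E
```

```text
pics
scene [ 0.03604428 -0.61817041  0.8337094 ] [ 0.52660795  0.52175444 -0.67116047]
top [ 0.38174762 -0.09460005  1.16341811] [ 1.92621802e-01 -5.46357144e-04 -9.81272920e-01]
[-4.72267305e-01 -3.10528434e+00  2.55455985e-03] 0.1
```

View pics/scene0.png

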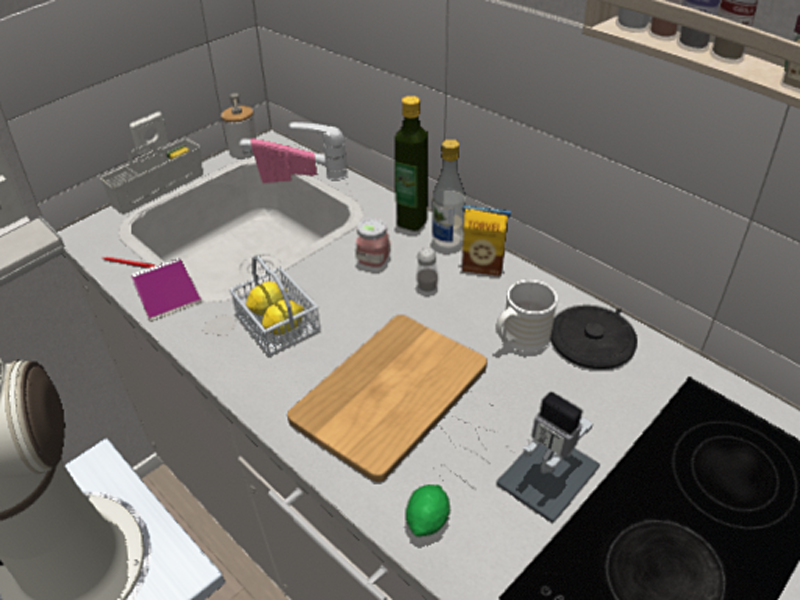

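View pics/top0.png

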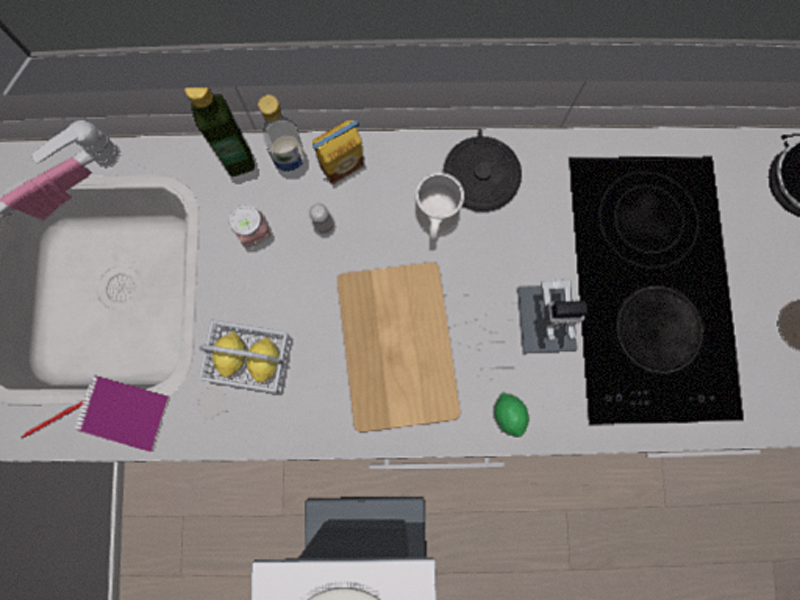

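The scene picture shows the scale on its stand at (558,420), the basket at (277,305) and the board at (388,395). The top picture shows them at (565,310), (247,357) and (398,346).

What could be confused:
- **Lemons:** the green lime at top (511,414) is the look-alike. The yellow lemons at (229,354) and (263,360) are in the wire basket.
- **Basket:** the sink caddy at scene (150,175) could pass for it.
- **Scale handle:** the black pan lid at top (482,172) could pass for the black handle at (570,310).

My choices are the scale at (565,310) and the basket at (247,357). One close composite will check them.

```bash
python3 - <<'E'
from h import *
import pickle
cs=pickle.load(open('c0.pkl','rb'))
T,S=cs['top'],cs['scene']
def crop(c,u,v): return cv2.resize(c['pixels'][v:v+60,u:u+80],(400,300),interpolation=cv2.INTER_CUBIC)
a=np.hstack([crop(T,118,200),crop(T,322,170)]);b=np.hstack([crop(S,140,160),crop(S,315,245)])
cv2.imwrite('pics/comp.png',np.vstack([a,b]))
# board
for n,c in cs.items():
    h=cv2.cvtColor(c['pixels'],cv2.COLOR_BGR2HSV)
    m=cv2.inRange(h,(8,70,90),(22,200,255))
    m=cv2.morphologyEx(m,cv2.MORPH_OPEN,np.ones((3,3)))
    cn=max(cv2.findContours(m,cv2.RETR_EXTERNAL,cv2.CHAIN_APPROX_NONE)[0],key=cv2.contourArea)
    P=np.array([onz(c,*p[0],.022)[:2] for p in cn],np.float32)
    print(n,cv2.minAreaRect(P*1000))
E
```

```text
scene ((522.9525756835938, -102.95899200439453), (292.1828918457031, 190.3543701171875), 6.42475700378418)
top ((523.9988403320312, -102.02149200439453), (287.7752685546875, 187.05819702148438), 6.333134651184082)
```

View pics/comp.png

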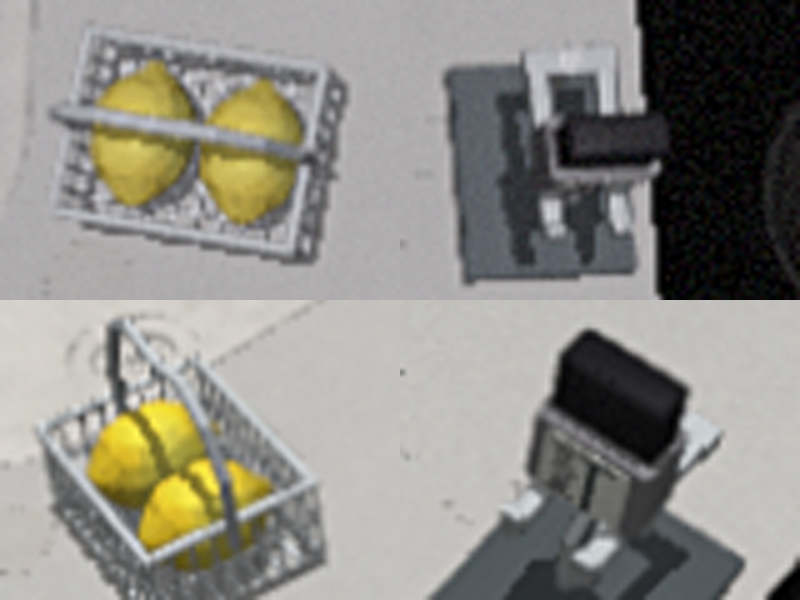

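The close crops confirm both choices. The yellow lemons sit in the basket, whose rim corners in the top crop are about (90,30), (328,68), (298,250) and (57,210). The black handle and grey case hang on the stand's white prongs, with base corners at about (447,68), (462,283) and (635,270).

```bash
python3 - <<'E'
from h import *
import pickle
np.set_printoptions(precision=4,suppress=True)
cs=pickle.load(open('c0.pkl','rb'))
T,S=cs['top'],cs['scene']
def px(X,Y,u,v): return u+(X+.5)/5-.5, v+(Y+.5)/5-.5
print('rim');
P=np.array([onz(T,*px(x,y,118,200),.053) for x,y in[(90,31),(326,70),(296,249),(58,211)]])
print(P,P.mean(0),[np.linalg.norm(P[i]-P[i-1]) for i in range(4)])
P2=np.array([onz(S,*px(x,y-300,140,160),.053) for x,y in[(42,430),(198,362),(316,480),(150,560)]])
print(P2,P2.mean(0),[np.linalg.norm(P2[i]-P2[i-1]) for i in range(4)])
print('handle ends top', [onz(T,*px(x,y,118,200),.126) for x,y in[(55,113),(312,152)]],'mid',onz(T,*px(190,130,118,200),.12))
print('stand');
B=np.array([onz(T,*px(x-400,y,322,170),.01) for x,y in[(447,68),(462,283),(635,270)]]);print(B,np.linalg.norm(B[0]-B[1]),np.linalg.norm(B[1]-B[2]),(B[0]+B[2])/2)
print('handle box S', [onz(S,*px(x-400,y-300,315,245),.172) for x,y in[(590,330),(690,390),(670,405)]])
# black handle masks -> centroid rays
r=[]
for c,(u,v,w,h) in((S,(345,248,45,30)),(T,(352,190,32,18))):
    g=c['pixels'][v:v+h,u:u+w].max(2)<60
    if c is T: g=g&(np.arange(w)[None,:]<(372+4-u+0*1))
    n,l,st,ce=cv2.connectedComponentsWithStats(g.astype(np.uint8)); i=1+st[1:,4].argmax(); print(st[i],ce[i]+[u,v])
    r.append(ray(c,*(ce[i]+[u,v])))
print(tri(*r), [onz(c,*p,.158) for c,p in()])
E
```

```text
rim
[[0.5669 0.2242 0.053 ]
 [0.5429 0.0929 0.053 ]
 [0.4457 0.108  0.053 ]
 [0.468  0.2385 0.053 ]] [0.5059 0.1659 0.053 ] [np.float64(0.09988660084497739), np.float64(0.1334476623532937), np.float64(0.09840168570902542), np.float64(0.13236783409218653)]
[[0.4699 0.2422 0.053 ]
 [0.5677 0.2248 0.053 ]
 [0.5483 0.0976 0.053 ]
 [0.4482 0.1139 0.053 ]] [0.5085 0.1696 0.053 ] [np.float64(0.13011996614196963), np.float64(0.09931118721183667), np.float64(0.12869082218769112), np.float64(0.10144468343430295)]
handle ends top [array([0.5125, 0.2199, 0.126 ]), array([0.4904, 0.0872, 0.126 ])] mid [0.5033 0.1513 0.12  ]
stand
[[ 0.6296 -0.3263  0.01  ]
 [ 0.5051 -0.3279  0.01  ]
 [ 0.5104 -0.4272  0.01  ]] 0.12452786627343765 0.09937558105121841 [ 0.57   -0.3767  0.01  ]
handle box S [array([ 0.5676, -0.3552,  0.172 ]), array([ 0.5689, -0.4024,  0.172 ]), array([ 0.5572, -0.4007,  0.172 ])]
[  0   3  27  27 438] [358.3265 264.1073]
[  1   0  23  18 254] [364.8583 197.2717]
(array([ 0.5594, -0.3791,  0.1571]), np.float64(0.002592908092942798)) []
```

```bash
cat >> h.py <<'E'
np.set_printoptions(precision=4,suppress=True)
def rot(yaw,s=1):  # tool down, fingers closing along the direction 'yaw' (deg)
    a=np.radians(yaw); y=s*np.array([np.cos(a),np.sin(a),0]); z=np.array([0,0,-1.])
    return cv2.Rodrigues(np.c_[np.cross(y,z),y,z])[0].ravel()
E
python3 - <<'E'
from h import *
for s in(1,-1):
    for p,y in(((.559,-.378,.143),1.5),((.507,.168,.32),-9.4),((.523,-.1,.35),-9.4)): print(s,p,bot.inverse_kinematics(p,rot(y,s)))
q=[bot.inverse_kinematics((.559,-.378,.30),rot(1.5,s)) for s in(1,-1)]
s=[1,-1][int(np.argmin([abs(k[5]) if k is not None else 9 for k in q]))];print('s',s)
bot.set_gripper(.6,20)
bot.goto((.559,-.378,.29),rot(1.5,s)); print(bot.current_clock())
c=cam('wrist'); cv2.imwrite('pics/w1.png',cv2.resize(c['pixels'],(800,600)))
import pickle; pickle.dump(c,open('w1.pkl','wb')); print(-c['R'].T@c['t'],c['R'])
E
```

```text
1 (0.559, -0.378, 0.143) [-0.7732  0.4361  1.3218 -0.      1.3837 -0.7994]
1 (0.507, 0.168, 0.32) [ 0.0936 -0.0021  1.4861 -0.      1.6576  0.2576]
1 (0.523, -0.1, 0.35) [-0.416  -0.0046  1.431  -0.      1.7152 -0.252 ]
-1 (0.559, -0.378, 0.143) [-0.7732  0.4361  1.3218  0.      1.3837  2.3422]
-1 (0.507, 0.168, 0.32) [ 0.0936 -0.0021  1.4861 -0.      1.6576 -2.884 ]
-1 (0.523, -0.1, 0.35) [-0.416  -0.0046  1.431  -0.      1.7152  2.8896]
s 1
4.3167
[ 0.5577 -0.3098  0.5001] [[ 0.9996  0.0265 -0.0017]
 [ 0.0261 -0.9709  0.238 ]
 [ 0.0046 -0.238  -0.9713]]
```

View pics/w1.png

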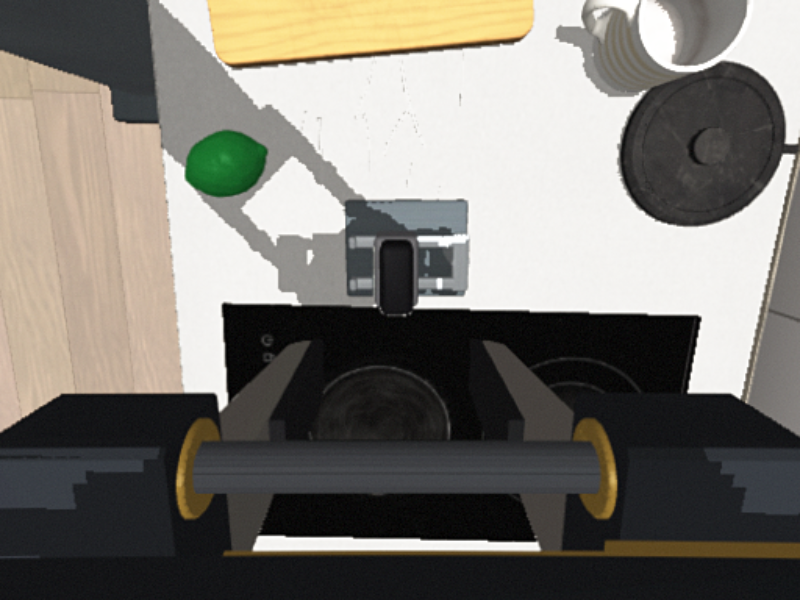

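The wrist view shows the black handle with its top at about (397,275), and the stand base spanning x 346–468. The handle is nearly aligned with the image axes. I'll cast these pixels onto their planes.

```bash
python3 - <<'E'
from h import *
import pickle
c=pickle.load(open('w1.pkl','rb'))
f=lambda u,v,z: onz(c,u*.64-.18,v*.64-.18,z)
for n,u,v,z in(('L',380,275,.172),('R',413.5,275,.172),('top',397,239,.172),('bot',397,316,.172),('base L',346,200,.01),('base TR',467,200,.01),('BL',346,295,.01),('prong L end y',350,243,.095),('',350,284,.095)): print(n,f(u,v,z))
g=c['pixels'][150:205,235:275].max(2); print(g[20:26]); print(g[:,19])
T=pickle.load(open('c0.pkl','rb'))
for n,k in list(T.items())+[('w',c)]: print(n, proj(k,(.559,-.378,.172)))
E
```

```text
L [ 0.5475 -0.3726  0.172 ]
R [ 0.5709 -0.372   0.172 ]
top [ 0.5587 -0.3472  0.172 ]
bot [ 0.5602 -0.402   0.172 ]
base L [ 0.507 -0.328  0.01 ]
base TR [ 0.6284 -0.3248  0.01  ]
BL [ 0.5071 -0.426   0.01  ]
prong L end y [ 0.5192 -0.3604  0.095 ]
 [ 0.5193 -0.3959  0.095 ]
[[ 68  68  67  80 116  90 103  87  19  18  22  32  40  36  35  36  33  34
   35  35  31  35  34  29  26  31  22  17  15  46 114  99  71  63  68  64
   63  76  93  90]
 [ 68  66  63  77 113  92  98  84  19  14  18  30  37  36  33  35  37  32
   32  33  31  29  31  28  29  29  27  19  14  49 113  96  74  68  65  69
   64  66  65  64]
 [ 68  66  67  81 128  91 105 100  26  15  24  31  37  33  35  35  33  35
   34  34  30  35  29  31  29  30  25  16  17  47 114  96  74  66  68  66
   66  67  68  64]
 [ 69  71  68  82 131  91 104 106  26  14  19  32  35  32  32  37  33  34
   34  35  33  28  27  31  30  29  25  20  13  47 110  99  75  64  64  66
   65  67  62  68]
 [ 67  68  69  82 126  93 106 108  26  17  21  32  34  38  35  35  31  32
   29  29  33  31  30  31  26  29  25  17  15  50 113 100  75  64  63  63
   65  69  70  63]
 [ 65  65  68  85 132  90 105 104  26  14  21  29  33  32  35  35  32  32
   33  32  32  33  30  30  29  26  26  19  15  47 113  97  72  64  66  63
   80 129 120  68]]
[ 62  84 105  53  13  13  19  22  25  30  33  33  32  32  38  34  34  37
  35  32  35  33  34  35  29  32  32  30  32  30  34  32  30  33  29  28
  29  29  26  26  26  28  26  27  25  24  25  22  25  20  24  62  34  10
   9]
scene [359.5223 258.9868]
top [365.6927 196.7458]
w [253.3814 180.9547]
```

```bash
python3 - <<'E'
from h import *
bot.line_to((.559,-.377,.20),rot(1.5)); bot.line_to((.559,-.377,.143),max_speed=.08)
print(bot.current_contact_force())
bot.set_gripper(0,45); print(bot.current_opening()*.092,bot.current_grip_force(),bot.current_contact_force(),bot.current_ee_pos())
bot.line_to((.559,-.377,.160),max_speed=.06); print(bot.current_contact_force())
bot.line_to((.559,-.377,.29),max_speed=.15)
print(bot.current_opening()*.092,bot.current_contact_force(),bot.current_clock())
# hooking yaw, beside the basket on its -x side
import pickle
a=np.radians(-9.4); ex=np.array([np.cos(a),np.sin(a)]); B=np.array([.507,.168])
p=B-.075*ex
bot.goto((*p,.29),rot(-9.4)); bot.line_to((*p,.120-.029+.120-.012),max_speed=.12)
bot.hold(.3); print(bot.current_clock(),bot.current_ee_pos(),bot.current_contact_force())
cs={n:cam(n) for n in('scene','top','wrist')}; pickle.dump(cs,open('c2.pkl','wb'))
f=lambda c,X: cv2.resize(c['pixels'][(y:=int(proj(c,X)[1])-48):y+96,(x:=int(proj(c,X)[0])-64):x+128],(400,300),interpolation=cv2.INTER_CUBIC)
X=(*(B-.03*ex),.13)
for n in('scene','top'): print(n,(proj(cs[n],X)).astype(int)-[64,48])
im=np.vstack([np.hstack([f(cs['scene'],X),f(cs['top'],X)]),np.hstack([cv2.resize(cs['wrist']['pixels'],(400,300)),np.zeros((300,400,3),np.uint8)])])
cv2.imwrite('pics/hook1.png',im)
E
```

```text
[ 0.4813  0.62   -0.0941]
0.00034238489546223403 0.0 [ 0.4175 -0.4212  0.568 ] [ 0.559 -0.377  0.143]
[1.3042 0.0148 0.1117]
0.0004404673223152893 [0.433  0.2156 0.825 ] 8.3167
11.5833 [0.4333 0.1803 0.1995] [ 0.2187  0.0959 -0.6252]
scene [ 96 125]
top [ 82 187]
```

View pics/hook1.png

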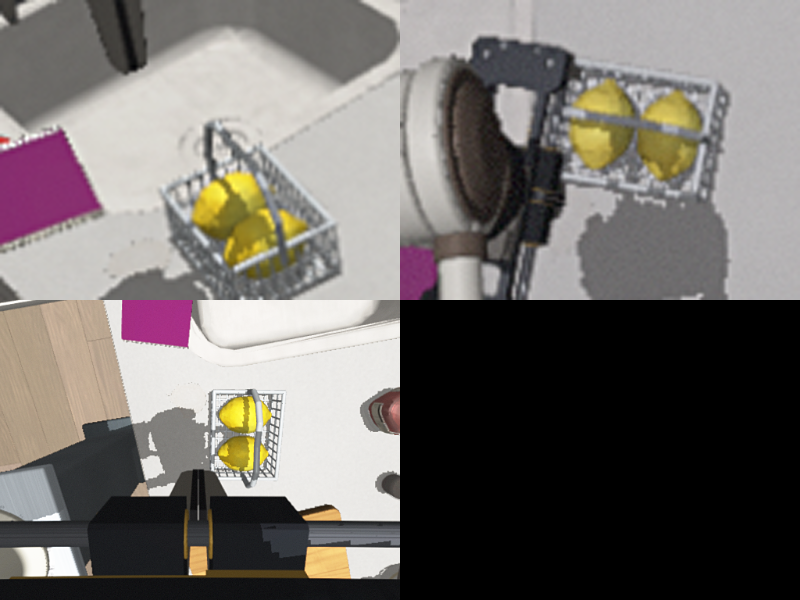

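The gripper closed on nothing (opening 0), so the scale is still at its stand. The fingertips at scene crop (130,65) don't look to be where I expected. I'll compare the reported TCP with the pictures.

```bash
python3 - <<'E'
from h import *
import pickle
c=pickle.load(open('c2.pkl','rb'))
S,T,W=c['scene'],c['top'],c['wrist']
p=bot.current_ee_pos(); print(p)
for n in c: print(n,'tcp at',proj(c[n],p), 'basket handle mid',proj(c[n],(.507,.168,.12)),'scale', proj(c[n],(.559,-.377,.172)))
print('scene tip ray at z=.2',onz(S,96+130*.32,125+66*.32,.1995))
w0=pickle.load(open('w1.pkl','rb'));print('w1 tcp',proj(w0,(.559,-.378,.29)))
print('basket from wrist rim', [onz(W,u*1.28,(v-300)*1.28,.053) for u,v in((211,391),(285,391),(276,478),(211,478))])
im=np.hstack([cv2.resize(S['pixels'][235:340,310:450],(400,300),interpolation=cv2.INTER_CUBIC),cv2.resize(T['pixels'][165:240,320:420],(400,300),interpolation=cv2.INTER_CUBIC)])
cv2.imwrite('pics/chk.png',np.vstack([im,cv2.resize(S['pixels'][60:240,0:240],(400,300))@np.eye(3) if 0 else np.hstack([cv2.resize(S['pixels'][60:240,0:240],(400,300)),cv2.resize(T['pixels'][165:315,20:220],(400,300))])]))
E
```

```text
[0.4331 0.1803 0.1992]
scene tcp at [139.6375 158.8928] basket handle mid [171.0872 172.125 ] scale [359.1052 258.7216]
top tcp at [134.9217 251.7782] basket handle mid [149.2018 224.2795] scale [365.2924 196.7535]
wrist tcp at [253.8832 213.2699] basket handle mid [331.0717 188.2756] scale [438.4017 639.5926]
scene tip ray at z=.2 [0.4602 0.2294 0.1995]
w1 tcp [253.1297 214.3247]
basket from wrist rim [array([0.4623, 0.244 , 0.053 ]), array([0.5675, 0.2263, 0.053 ]), array([0.5432, 0.0954, 0.053 ]), array([0.4421, 0.112 , 0.053 ])]
```

View pics/chk.png

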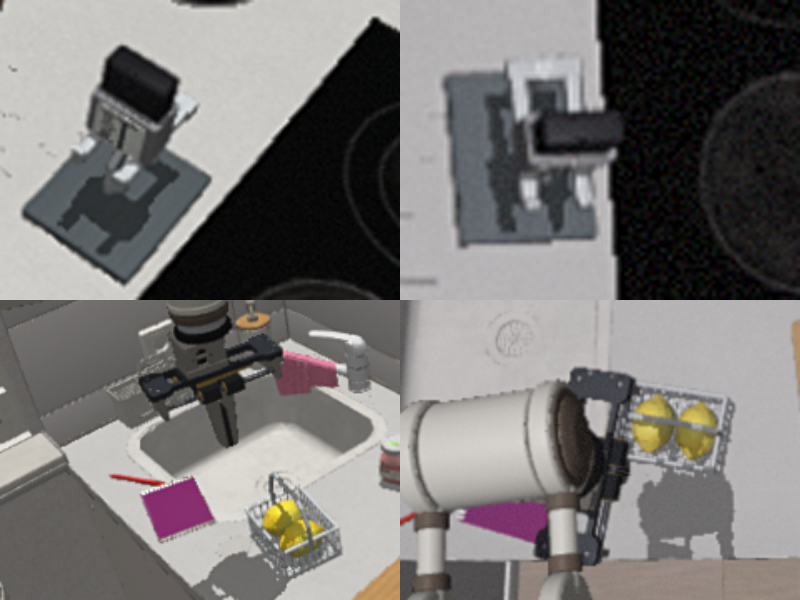

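Both views show the scale untouched on its stand. The fingertips at scene crop (225,445), which is px (135,147), sit about 12 px above where the reported TCP projects. I'll quantify the offset.

```bash
python3 - <<'E'
from h import *
import pickle
c=pickle.load(open('c2.pkl','rb')); S,W,T=c['scene'],c['wrist'],c['top']
p=np.array(bot.current_ee_pos())
for dz in(0,.02,.04,.06): print(dz,[proj(k,p+[0,0,dz]) for k in(S,W)])
print('obs scene tip ray, closest to tool axis:',tri(ray(S,135,147),(p,np.array([0,0,1.]))))
print(bot.current_opening(),bot.current_joints(),cv2.Rodrigues(np.array(bot.current_tool_rot()))[0])
a=cv2.resize(W['pixels'][190:290,190:320],(520,400),interpolation=cv2.INTER_CUBIC)
s=cv2.resize(S['pixels'][110:180,110:160],(280,400),interpolation=cv2.INTER_CUBIC)
cv2.imwrite('pics/tip.png',np.hstack([a,s]))
E
```

```text
0 [array([139.6375, 158.8928]), array([253.8832, 213.2699])]
0.02 [array([138.0959, 152.3202]), array([253.8929, 222.6152])]
0.04 [array([136.5278, 145.5918]), array([253.9047, 233.9665])]
0.06 [array([134.9331, 138.7038]), array([253.9194, 248.05  ])]
obs scene tip ray, closest to tool axis: (array([0.4312, 0.1812, 0.2362]), np.float64(0.0042909095826154835))
0.008513304632185493 [ 0.136  -0.1403  1.8509 -0.      1.4307  0.3   ] [[ 0.1633  0.9866  0.0003]
 [ 0.9866 -0.1633  0.    ]
 [ 0.0001  0.0003 -1.    ]]
```

View pics/tip.png

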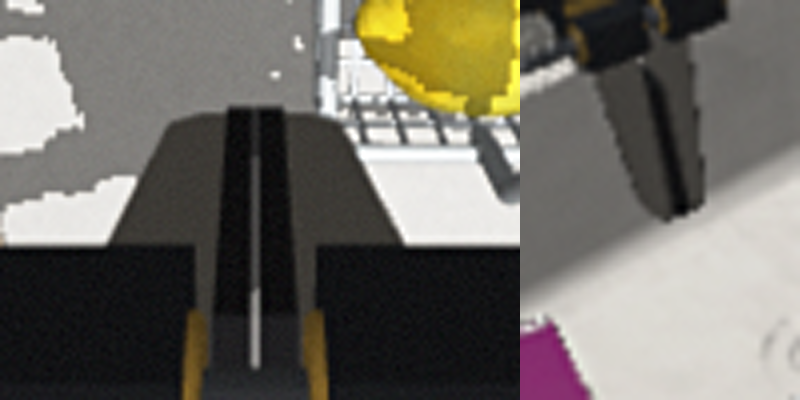

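The tips are not at the reported TCP. In the wrist view the tip edge is at v≈216, and in the scene view it is at v≈147. Both put the tips about 35 mm above the reported TCP along the tool axis, so the fingers closed just above the handle. I'll solve for the offset and retry the grasp with it, checking this time.

```bash
python3 - <<'E'
from h import *
import pickle
from scipy.optimize import fsolve
c=pickle.load(open('c2.pkl','rb')); S,W=c['scene'],c['wrist']
p=np.array(bot.current_ee_pos()); X=np.array([.1633,.9866,0])
g=lambda q:[proj(W,p+X*(q[0]+.01)+[0,0,q[1]])[1]-216.5, proj(S,p+X*(q[0]-.01)+[0,0,q[1]])[1]-147.5]
o,dz=fsolve(g,[0,.035]); print('lateral',o,'dz',dz)
if not .028<dz<.045: raise SystemExit
bot.set_gripper(.6,20); bot.line_to((p[0],p[1],.24)); bot.goto((.559,-.377,.22),rot(1.5)); bot.line_to((.559,-.377,.150))
c=cam('wrist'); s=cam('scene'); pickle.dump((c,s),open('c3.pkl','wb'))
print(bot.current_contact_force(),bot.current_clock(),proj(s,(.559,-.377,.15+dz)))
a=cv2.resize(s['pixels'][200:305,300:440],(400,300),interpolation=cv2.INTER_CUBIC)
cv2.imwrite('pics/pre.png',np.hstack([a,cv2.resize(c['pixels'],(400,300))]))
E
```

```text
lateral 0.0007460231862615348 dz 0.03960358253055865
[0.0513 0.6186 0.604 ] 15.85 [360.4545 252.906 ]
```

View pics/pre.png

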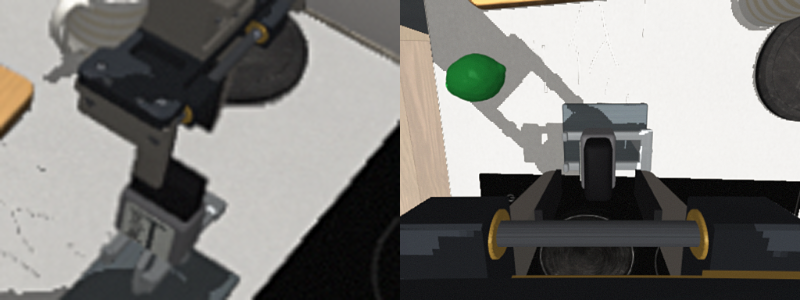

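Scene crop: the fingers straddle the handle top at about (170,185). Wrist crop: the handle at (598,165) lies centred between the open fingers at 540 and 660. Next I descend with force checks, close, and check the opening is about 24 mm.

```bash
python3 - <<'E'
from h import *
for z in(.125,.115,.109):
    bot.line_to((.559,-.377,z),max_speed=.06); f=bot.current_contact_force(); print(z,f)
    if f[2]>4: break
bot.set_gripper(0,45); w=bot.current_opening()*.092; print(w,bot.current_grip_force(),bot.current_contact_force(),bot.current_ee_pos())
if .02<w<.028:
    bot.line_to((.559,-.377,z+.015),max_speed=.05); print(bot.current_contact_force())
    bot.line_to((.559,-.377,z+.135),max_speed=.15); bot.hold(.2)
    print(bot.current_opening()*.092,bot.current_contact_force(),bot.current_ee_pos())
    import pickle; s=cam('scene'),cam('top'),cam('wrist'); pickle.dump(s,open('c4.pkl','wb'))
    v=np.array(bot.current_ee_pos())
    print([proj(k,v+[0,0,.046]) for k in s])
    a=cv2.resize(s[0]['pixels'][180:300,300:420],(400,400),interpolation=cv2.INTER_CUBIC)
    cv2.imwrite('pics/up.png',np.hstack([a,cv2.resize(s[1]['pixels'][140:260,310:430],(400,400),interpolation=cv2.INTER_CUBIC)]))
print(bot.current_clock())
E
```

```text
0.125 [ 0.2548  0.1887 -0.051 ]
0.115 [ 0.8274 -0.696  -0.5383]
0.109 [0.4145 0.3544 0.3832]
0.023418308720783623 44.99298691749573 [ 0.8211 -0.063   0.3158] [ 0.5591 -0.3771  0.1092]
[-0.7216  0.3076 -1.4621]
0.02421811588677676 [ 0.0915 -0.5207 -1.8315] [ 0.5586 -0.3766  0.2426]
[array([368.6216, 216.3882]), array([379.6205, 187.1053]), array([253.7556, 238.1474])]
19.3083
```

View pics/up.png

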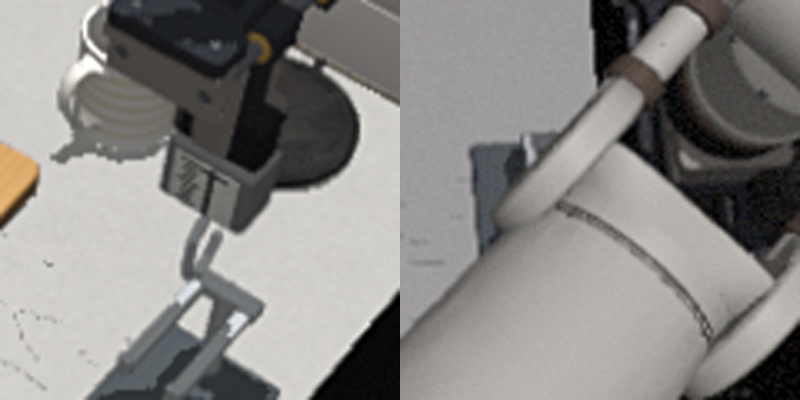

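The scale hangs in the gripper clear of the prongs at crop (220,180), with the hook at (205,250) intact. The opening is 24 mm and the load 1.8 N, which fits 0.17 kg. So scale_grip = TCP + 0.046 and throat = TCP − 0.074. Next I go to the basket and hook it.

```bash
python3 - <<'E'
from h import *
Y=-9.5; a=np.radians(Y); ex=np.array([np.cos(a),np.sin(a)]); B=np.array([.5055,.168])
z=.091+.074
p=B-.08*ex
bot.goto((*p,.245),rot(Y)); bot.line_to((*p,z),max_speed=.12); bot.hold(.2)
f0=np.array(bot.current_contact_force()); print(f0,bot.current_ee_pos(),bot.current_clock())
for d in(-.03,-.015,-.001):
    bot.line_to((*(B+d*ex),z),max_speed=.07); f=np.array(bot.current_contact_force())-f0; print(d,f,bot.current_ee_pos())
    if np.hypot(f[0],f[1])>3: raise SystemExit('contact')
for dz in(.02,.03,.04,.05):
    bot.line_to((*(B-.001*ex),z+dz),max_speed=.05); bot.hold(.1); print(dz,np.array(bot.current_contact_force())-f0)
print(bot.current_ee_pos(),bot.current_clock())
E
```

```text
[ 0.5058 -0.4486 -0.3929] [0.4273 0.1813 0.166 ] 22.3833
-0.03 [-0.6686  1.0279 -2.0461] [0.4756 0.173  0.1649]
-0.015 [-0.4306  0.2499 -1.6213] [0.4909 0.1704 0.165 ]
-0.001 [-1.4774  0.6154 -1.1913] [0.5046 0.1681 0.1649]
0.02 [-1.1224  0.7805 -0.7249]
0.03 [-2.6319  0.6369 -3.1105]
0.04 [-0.1018  0.869  -4.6506]
0.05 [-0.6576 -0.3874 -6.2597]
[0.5045 0.1681 0.2149] 25.9667
```

```bash
cat >> h.py <<'E'
def yel(c):
    m=cv2.inRange(cv2.cvtColor(c['pixels'],cv2.COLOR_BGR2HSV),(23,120,80),(33,255,255))
    n,l,s,ce=cv2.connectedComponentsWithStats(cv2.morphologyEx(m,cv2.MORPH_CLOSE,np.ones((7,7))))
    i=1+s[1:,4].argmax(); return ce[i],s[i]
E
python3 - <<'E'
from h import *
import pickle
print(yel(pickle.load(open('c0.pkl','rb'))['scene']))
a=np.radians(-9.5); ex=np.array([np.cos(a),np.sin(a)]); p=np.array([.5055,.168])-.001*ex
bot.line_to((*p,.285),max_speed=.06); bot.hold(.5)
print(bot.current_clock(),bot.current_ee_pos())
fs=[]
for i in range(5): bot.hold(.5); fs.append(bot.current_contact_force())
print(np.array(fs)); print(bot.current_clock(),bot.current_opening()*.092,bot.current_ee_pos(),bot.current_ft_torque())
s=cam('scene'),cam('wrist'); pickle.dump(s,open('c5.pkl','wb')); print([yel(k) for k in s])
print(proj(s[0],(.5055,.168,.03)),proj(s[0],(.5055,.168,.09)))
E
```

```text
(array([174.9918, 196.6284]), array([158, 180,  36,  34, 732], dtype=int32))
27.7833 [0.5045 0.1682 0.285 ]
[[-0.5867 -0.4669 -6.2023]
 [ 0.3033 -0.2296 -6.2474]
 [ 0.0491 -1.2193 -7.0281]
 [-0.0109  0.4174 -5.9447]
 [ 0.2235  0.2985 -7.0284]]
30.2833 0.02362575461916369 [0.5045 0.1682 0.285 ] [-0.0352  0.0532  0.0035]
[(array([170.8845, 175.2817]), array([153, 158,  38,  35, 788], dtype=int32)), (array([239.1855, 144.6983]), array([222, 122,  30,  50, 981], dtype=int32))]
[175.3897 197.6732] [172.2626 181.1017]
```

Basket is hanging and steady: about 4.9 N, underside about 75 mm up by the scene shift, held for 3 s. Now to the board.

```bash
python3 - <<'E'
from h import *
import pickle
a=np.radians(-9.5); ex=np.array([np.cos(a),np.sin(a)]); C=np.array([.5235,-.1025])
bot.line_to((*C,.285),max_speed=.10); bot.hold(1.0); print(bot.current_clock(),bot.current_contact_force())
bot.line_to((*C,.245),max_speed=.05); bot.hold(.3)
bot.line_to((*C,.213),max_speed=.02); bot.hold(.3); print(bot.current_contact_force())
bot.line_to((*C,.187),max_speed=.04); bot.hold(.3); f0=np.array(bot.current_contact_force()); print(f0,bot.current_ee_pos(),bot.current_clock())
s=cam('scene'); print(yel(s),proj(s,(*C,.052)))
for d in(-.012,-.03,-.085):
    bot.line_to((*(C+d*ex),.187),max_speed=.07); f=np.array(bot.current_contact_force())-f0; print(d,f)
    if np.hypot(f[0],f[1])>3.5: raise SystemExit('contact')
bot.line_to((*(C-.085*ex),.25),max_speed=.15)
s=cam('scene'),cam('wrist'); pickle.dump(s,open('c6.pkl','wb')); print([(yel(k)[0],onz(k,*yel(k)[0],.055)) for k in s]); print(bot.current_clock())
E
```

```text
34.25 [ 0.0097 -1.0372 -6.5686]
[-0.1444  0.6788 -2.0451]
[-0.0297  0.6243 -1.6093] [ 0.5236 -0.1026  0.1872] 38.65
(array([249.2224, 236.9555]), array([ 228,  217,   44,   41, 1034], dtype=int32)) [249.0444 238.9074]
-0.012 [-0.9915 -1.3828 -0.2587]
-0.03 [-0.5419  0.1463 -0.2164]
-0.085 [ 0.9193 -1.5132  0.2112]
[(array([249.084 , 236.6738]), array([ 0.5269, -0.0994,  0.055 ])), (array([313.9029, 166.207 ]), array([ 0.5179, -0.0978,  0.055 ]))]
41.0333
```

```bash
python3 - <<'E'
from h import *
p=np.array(bot.current_ee_pos()); bot.line_to((p[0],p[1],.28))
bot.line_to((.559,-.377,.28),rot(1.5),max_speed=.15); bot.line_to((.559,-.377,.245)); bot.hold(.4)
f0=np.array(bot.current_contact_force()); print(f0,bot.current_ee_pos(),bot.current_clock())
for z in(.20,.16,.13,.118,.113,.1105,.109):
    bot.line_to((.559,-.377,z),max_speed=.08 if z>.13 else .03); bot.hold(.1); f=np.array(bot.current_contact_force())-f0; print(z,f)
    if np.hypot(f[0],f[1])>5 or f[2]>4: break
if z<.114:
    bot.set_gripper(.3,20); bot.hold(.3); print(bot.current_contact_force(),bot.current_opening())
    bot.set_gripper(.6); bot.line_to((.559,-.377,.16),max_speed=.06); bot.line_to((.559,-.377,.30))
    bot.goto((.40,-.30,.35),rot(1.5))
    s,t=cam('scene'),cam('top'); 
    r=lambda k,x,y:cv2.resize(k['pixels'][y:y+120,x:x+160],(400,300),interpolation=cv2.INTER_CUBIC)
    cv2.imwrite('pics/end.png',np.vstack([np.hstack([r(s,300,200),r(t,290,140)]),np.hstack([r(s,180,190),r(t,190,160)])]))
print(bot.current_clock())
E
```

```text
[ 0.0979 -0.082  -2.2459] [ 0.5592 -0.3772  0.2456] 44.4
0.2 [ 0.2608 -0.0096  1.0733]
0.16 [ 0.756  -0.6868  1.1675]
0.13 [ 0.1754 -0.6929  0.6303]
0.118 [-0.4261 -0.006   0.3095]
0.113 [-0.2699  0.4626  0.2377]
0.1105 [ 0.5254  0.4026 -0.1434]
0.109 [-0.581  -0.1742  0.8525]
[-0.0539 -0.4742  0.4422] 0.29919435395509186
53.0667
```

View pics/end.png

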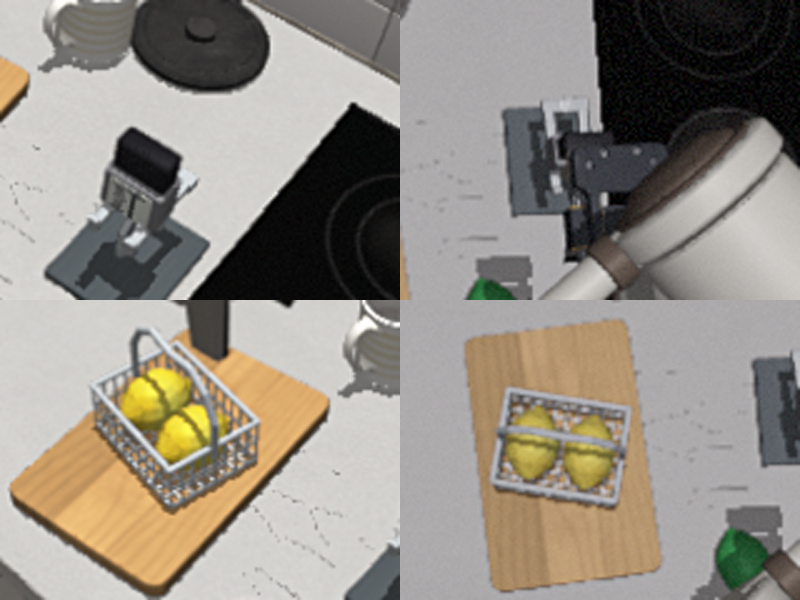

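The final picture shows the scale level on both prongs at (140,180). The basket sits mid-board with both lemons at (565,445), and the arm is clear.

```bash
python3 -c "
from h import *
bot.job_done(); print(bot.current_clock())"
```

```text
the job is handed in; nothing more can be done
the job is handed in; nothing more can be done
```

The job is handed in at about 53 s: the basket was weighed on the hook (about 0.5 kg, held 3 s) and set down mid-board within about 5 mm, and the empty scale is back on its prongs; the first grasp closed on air because the fingertips sit about 40 mm behind the reported TCP, so I corrected for that and repeated it.

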